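# Take the wheel clip off a colour dolly with a hooked pick

## Task

The dolly's front wheel has to come off: take the hooked pick from its rack, hook it through the eye of the spring clip on the wheel's axle, and prise the clip out of its groove. Use the pick for that: do not touch the clip with the robot's fingers or arm while it is on the axle. Then leave the clip lying in the metal tray and put the pick down, back in its rack or anywhere on the bench, without disturbing the printing block, jar and reel.

Things in the scene. Friction and masses are not known exactly. Their poses are not given: they have to be found in the camera images.
- groove (a point): Centre of the clip's groove in the front wheel's axle. The axle is level, 65 mm above the bench, along this frame's y; its free end is at y -16 mm, the wheel (130 mm diameter) begins at y +32 mm. x is level, from the dolly's front into the dolly; z up. Axle 26 mm in diameter; groove 7 mm wide, 16 mm in diameter, with a flat on its top so the clip cannot turn.
- bumper (a point): Centre of the underside of a fixed steel strip that juts out of the dolly over the axle end: 24 mm (x) by 67 mm (y) by 6 mm, 145 mm above the bench, that is 80 mm above the axle's centre. A tool held upright over the clip meets it; one leaning with the clip passes in front of it. Axes as groove.
- deck (a point): Centre of the top of the fixed dolly's plywood deck, 310 mm (x) by 320 mm (y), 22 mm thick, top 162 mm above the bench, on four 130 mm wheels, with a wooden colour tray and a printing block on it (up to 235 mm above the bench). Axes as groove.
- eye (a point): Centre of the eye of the clip. y is along the axle, as the groove's y; z is the pull-out direction, away from the axle, at the start leaning 30 degrees from vertical to the dolly's front (groove -x). Window clear through along y, 15 mm wide (x), 17 mm high (z); the wire edge of 5 mm above and below it; lower edge level with the axle's top. The hook goes in along +y over the axle's free end.
- clip: Spring clip of 5 mm round steel wire: a ring open below, seated in the groove, with a wire loop (the eye) on its back; 27 mm wide, 46 mm long, 54 g. Origin at the ring's centre, 21.9 mm from the eye's centre; axes as eye. Pulled along its z with some 6 to 12 N its legs spring apart, and some 10 mm on it is free and hangs on the hook, until the hook is tipped tip-down.
- pick_grip (a point): Centre of the pick's wooden handle, 18 mm square, 76 mm long along z (z points away from the hook, up at the start). Below it a 28 mm square brass flange, 6 mm thick, its underside 44 mm below this point and resting on the rack; then an 8 mm round steel shank along z, with a 5 mm thick hook at its end that points to +x. 80 to 155 g.
- pick_hook (a point): Working point of the hook: on the centre line of its 5 mm round bar, 10 mm along +x from the shank's axis and 106 mm below the handle's centre. The straight bar ends 16 mm from the shank's axis; the tip then rises 2 mm (20 degrees), and ends 24 mm out. The shank's end reaches 4 mm below that line. Axes as pick_grip.
- rack_slot (a point): Top of the fixed rack's wooden fork, 100 mm above the bench, where the pick's shank axis stands, its flange on the two prongs. The slot is 14 mm wide along y, closed 25 mm behind, open 33 mm ahead at +y. The hook points to +y, so the pick lifts straight up out of the slot, and can be lowered straight back. Fork 46 mm wide, 8 mm thick; rack foot 70 by 90 mm.
- tray_in (a point): Centre of the inner floor of the fixed open metal tray, 142 mm square inside, 4 mm walls, 22 mm high; floor about 4 mm above the bench. Axes along its sides.
- print_block: Bystander: dark wooden printing block 110 by 80 by 32 mm with a bar handle on top; origin under its centre.
- colour_jar: Bystander: amber jar, diameter 66 mm, 95 mm high; origin under its centre.
- reel: Bystander: wooden reel, diameter 60 mm, 60 mm high; origin under its centre.
Things that resemble listed ones, but are neither listed nor needed, are in the scene too. Of the things like the part that bears tray_in, leave any that is purple; of the rest the smaller one is meant.

How it is judged:
By the outcome, as a careful person would: the job done as asked, in the order asked, and still so for the second after the job is handed in, with the robot touching nothing.
It also fails if it takes over 61 s, if anything falls off the work surface, if the arm or the gripper's body presses on something with over 40 N, if the wrist force passes 120 N, or if a joint passes its speed limit or range.

## Robot

A 6-joint arm with a two-finger parallel gripper is mounted at the origin on the work surface. World frame = base frame: x ahead of the robot, y to its left, z up, the work surface at z = 0. Lengths are in m, angles in rad, forces in N, time in s.
With the tool pointing down it reaches from about 0.275 to 0.75 m from the base axis. Payload 10.2 kg.
Tool frame: the origin (TCP) lies where the fingers leave the gripper's body, on its centre line; the fingertips stand 64 mm ahead of it and the grasp point (between the pads) lies 45 mm ahead of it; z points along the fingers, x is the direction in which the jaws open and shut, and the axes are right-handed (so a half turn about z gives the same grasp; the last joint's range is limited). The gripper opens to 88 mm and grips with 3 to 60 N. Pads are 18 mm wide; open, the fingers measure 123 mm over their backs; the gripper's body (75 mm by 187 mm) begins 45 mm behind the grasp point.
Start: joints at [-1.486, 0.313, 1.498, -0, 1.331, -0.223], TCP at [0.159, -0.5, 0.303] pointing down, gripper open.
Joint ranges: [-2.94, 2.94], [-0.97, 2.17], [0.19, 2.56], [-1.23, 4.37], [0.02, 3.11], [-2.88, 2.88]. Speed limits (rad/s): [2.39, 2.39, 3.01, 3.14, 3.14, 3.14].

## Interface

Orientations are given as a 3x3 rotation matrix whose columns are the frame's x, y, z axes.
In Python, from bench import * gives the robot as it stands.
- The arm moves only by the tool carry_out, never from a script. Its argument "rows" is one flat list of numbers, 7 for each row, row after row: the shift along the tool's x, y, z in mm, then the turn, a rotation vector about the tool's x, y, z in degrees, then the opening, from 0 (shut) to 1 (fully open). In form: [dx, dy, dz, rx, ry, rz, claw, dx, dy, dz, rx, ry, rz, claw, ...]. A call has 1 to 20 rows; each row shifts and turns the commanded pose from where the row before left it, along the tool's axes as they then stand; what a row does not reach is not made up. A row lasts 1/12 s, in which the tool goes at most 41.7 mm and 7.16 degrees, less where a joint would pass 70% of its speed; a pose out of reach is approached as far as the arm can. A call is refused whole if a number of a shift passes 41.7 or a number of a turn 7.16, either way. A call with a gripper value outside its range is refused whole. The fingers move at their own pace and stop on an object; "newtons" is the grip in N (left out, the last holds). Time passes only in rows, so rows that do not move let the fingers close. It gives the time, the measured TCP pose, the force and the opening at its end, in the units of the state.
- sense(): the state, without advancing time (a new reading comes with each control period).
- capture(name): name is "scene" or "top"; returns (picture, depth): 400x640x3 uint8, blue, green, red; 400x640 float32, m along the optical axis (not along the pixel's ray), 0 where there is no reading.
- camera_params(name): a dict with "fx", "fy", "cx", "cy" (pixels), "dist_coeffs" ([k1, k2, p1, p2, k3] as OpenCV has them; the pictures are not rectified), "pose" (4x4, takes a point from camera to world coordinates). Camera axes: x right, y up, looking along -z (the intrinsics and any distortion apply to the point x, -y, -z); pixel columns grow to the right and rows downward; lengths in m; the calibration is good to about 2 mm. A picture is of the moment at which its call begins. camera_params takes no time and is no camera call.
- hand_in(): hands the job in, once; it reports no verdict.
The state is a dict: "time_s": time; "joints": joint angles; "qvel": joint speeds; "joint_efforts": joint torques, N m; "position": TCP position; "ee_rot": TCP orientation; "force": force on the tool from outside, world axes, zero at the start; "ft_torque": the same for the moment, N m; "grip_width": finger opening in m.
Only numpy, scipy, OpenCV 4.12 (cv2) and the standard library are available. Lean on these libraries where they do the work, as an engineer would, in place of code of your own. Each camera call takes 0.05 s, during which the arm holds its last target. There are 200 camera calls.

## Working session

There is one attempt and no reset: what is moved stays moved. The work goes in short steps, Python scripts to look and compute and a tool call to move; the robot and the scene stay as the last step left them, time stands still between calls to the robot, and variables do not carry over. Pictures are saved under pics/ and viewed, about 8 in all and at most 12, crops included, and the job is handed in when it is done.

Besides the shell and the picture viewer there is one more tool, called by a JSON object that holds its "method" and its "body", one argument or row to a line. carry_out: Moves the arm, as the interface text tells. Its arguments: {"type":"object","properties":{"rows":{"type":"array","items":{"type":"number"}},"newtons":{"type":"number"}},"required":["rows"]}

```bash
mkdir -p pics; ls; cat > h.py <<'E'
from bench import *
import numpy as np, cv2
def undist(p,uv):
    K=np.array([[p['fx'],0,p['cx']],[0,p['fy'],p['cy']],[0,0,1]])
    return cv2.undistortPoints(np.array(uv,float).reshape(-1,1,2),K,np.array(p['dist_coeffs'])).reshape(-1,2)
def cloud(name,d):
    p=camera_params(name);h,w=d.shape
    u,v=np.meshgrid(np.arange(w),np.arange(h))
    n=undist(p,np.stack([u,v],-1)).reshape(h,w,2)
    c=np.stack([n[...,0]*d,-n[...,1]*d,-d],-1)
    P=np.array(p['pose']);W=c@P[:3,:3].T+P[:3,3];W[d==0]=np.nan
    return W
def proj(name,X):
    p=camera_params(name);P=np.array(p['pose']);c=(np.atleast_2d(X)-P[:3,3])@P[:3,:3]
    c=c*[1,-1,-1]
    K=np.array([[p['fx'],0,p['cx']],[0,p['fy'],p['cy']],[0,0,1]])
    return cv2.projectPoints(c.reshape(-1,1,3),np.zeros(3),np.zeros(3),K,np.array(p['dist_coeffs']))[0].reshape(-1,2)
E
python3 - <<'E'
from h import *
for n in ("scene","top"):
    a,d=capture(n);np.savez(n+'0.npz',a=a,d=d);cv2.imwrite(f'pics/{n}0.png',a)
    p=camera_params(n);print(n,p['fx'],np.round(p['pose'],3).tolist())
E
```

```text
pics
scene 418.1172726851202 [[0.657, -0.443, 0.61, 1.199], [0.753, 0.406, -0.518, -0.729], [-0.018, 0.8, 0.6, 0.856], [0.0, 0.0, 0.0, 1.0]]
top 459.3236340339552 [[0.018, 0.981, -0.194, 0.18], [-1.0, 0.018, -0.001, -0.103], [0.003, 0.194, 0.981, 1.646], [0.0, 0.0, 0.0, 1.0]]
```

View pics/scene0.png

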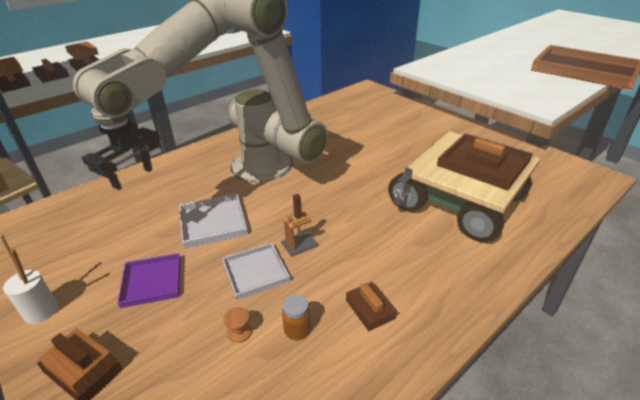

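View pics/top0.png

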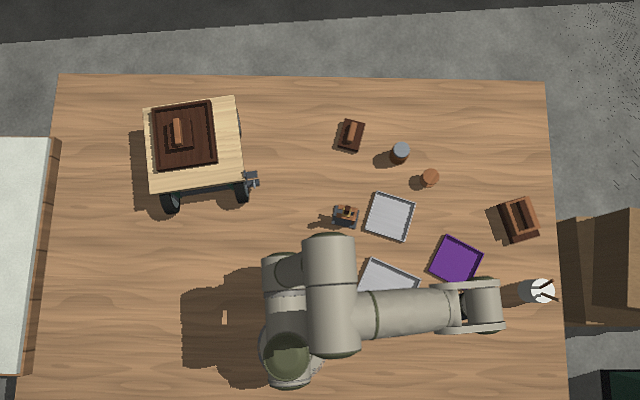

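The scene view shows the dolly with its front wheel and axle end near (405,190) and the pick in its rack at (297,228). There are three trays: purple (152,280), larger grey (212,218) and smaller grey (256,270), and the smaller grey one is meant. In the top view the axle end and bumper are near (250,180), the rack at (345,215) and the tray at (389,216). Jar (400,152), reel (430,177) and blocks are to be avoided.

```bash
python3 - <<'E'
from h import *
S=np.load('scene0.npz');T=np.load('top0.npz')
def crop(a,x0,y0,w,h,s): return cv2.resize(a[y0:y0+h,x0:x0+w],None,fx=s,fy=s,interpolation=cv2.INTER_CUBIC)
r1=np.hstack([crop(S['a'],375,150,80,60,5),crop(S['a'],260,185,80,60,5)])
r2=np.hstack([crop(T['a'],215,155,80,56,5),crop(T['a'],310,185,80,56,5)])
cv2.imwrite('pics/c1.png',np.vstack([r1,r2]))
W=cloud('top',T['d'])
np.set_printoptions(precision=3,suppress=True)
# tall things: dump
for name,(x0,x1,y0,y1,z0,z1) in dict(deck=(140,260,90,215,.15,.175),bump=(236,270,165,200,.135,.16),rack=(325,365,195,235,.08,.12),pick=(325,365,195,235,.14,.25),tray=(360,420,185,245,.015,.03),floor=(360,420,185,245,.001,.008)).items():
    q=W[y0:y1,x0:x1].reshape(-1,3);q=q[(q[:,2]>z0)&(q[:,2]<z1)]
    r=cv2.minAreaRect((q[:,:2]*1000).astype(np.float32))
    print(name,len(q),q.mean(0),q[:,2].max(),r, cv2.boxPoints(r).astype(int).tolist())
E
```

```text
deck 6251 [0.653 0.332 0.164] 0.17499819098137936 ((675.4629516601562, 330.68865966796875), (316.5958557128906, 366.2275085449219), 10.172821998596191) [[487, 482], [551, 122], [863, 178], [798, 538]]
bump 139 [0.566 0.159 0.152] 0.15996569693289064 ((568.0718994140625, 160.48387145996094), (71.60305786132812, 59.425743103027344), 87.97350311279297) [[537, 125], [596, 123], [599, 195], [539, 197]]
rack 193 [ 0.449 -0.181  0.1  ] 0.11863475300130277 ((452.30523681640625, -180.33999633789062), (67.35918426513672, 46.94316101074219), 78.40496826171875) [[422, -208], [468, -218], [482, -152], [436, -142]]
pick 40 [ 0.45  -0.178  0.176] 0.18584436618784284 ((451.86566162109375, -178.44467163085938), (17.161142349243164, 18.11763572692871), 83.6047134399414) [[441, -185], [459, -187], [461, -170], [443, -168]]
tray 193 [ 0.456 -0.34   0.021] 0.02915297927686411 ((457.7107238769531, -341.1922607421875), (150.2748565673828, 152.31146240234375), 73.19979858398438) [[363, -391], [508, -435], [552, -291], [406, -247]]
floor 1547 [ 0.465 -0.341  0.004] 0.007991994504827904 ((466.18603515625, -341.12921142578125), (219.61302185058594, 217.4486541748047), 0.5035691857337952) [[355, -233], [357, -450], [576, -448], [575, -231]]
```

View pics/c1.png

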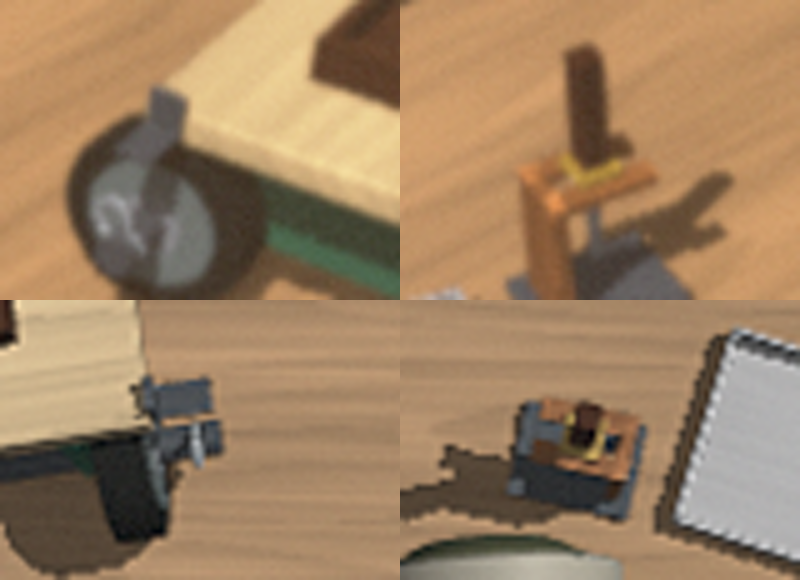

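The crop shows the pale clip on the axle end at top-view pixel about (254,184), with the bumper strip at (251,179). The pick stands in the rack with a dark handle and brass flange at top-view (347,209). Next I'll get exact local geometry.

```bash
python3 - <<'E'
from h import *
np.set_printoptions(precision=1,suppress=True,linewidth=200)
S=np.load('scene0.npz');T=np.load('top0.npz')
W=cloud('top',T['d'])*1000;V=cloud('scene',S['d'])*1000
q=W[85:200,135:246].reshape(-1,3);m=(q[:,2]>156)&(q[:,2]<170);q=q[m]
r=cv2.minAreaRect(q[:,:2].astype(np.float32));print('deck',len(q),r,cv2.boxPoints(r).astype(int).tolist())
print('top axle region z'); 
for v in range(174,194):
    print(v,[ '%d,%d,%d'%tuple(W[v,u]) if W[v,u,2]>30 else '-' for u in range(243,262)])
# rack in scene
P=V[185:260,260:345].reshape(-1,3);P=P[(P[:,2]>9)]
for z0,z1 in((10,60),(60,90),(90,104),(104,112),(125,180)):
    k=P[(P[:,2]>z0)&(P[:,2]<z1)];print('scene',z0,len(k),k.min(0),k.max(0),k.mean(0))
P=W[190:240,320:372].reshape(-1,3)
for z0,z1 in((94,103),(104,112),(130,174),(176,190)):
    k=P[(P[:,2]>z0)&(P[:,2]<z1)];print('top',z0,len(k),k.min(0),k.max(0),k.mean(0))
s=sense();print(np.array(s['ee_rot']).round(3).tolist(),s['position'],s['force'])
# clip pixels in scene big crop; top crop
c1=cv2.resize(S['a'][160:215,380:432],None,fx=10,fy=10,interpolation=cv2.INTER_CUBIC)
c1=cv2.resize(c1,(400,423))
c2=cv2.resize(T['a'][168:200,236:268],(400,400),interpolation=cv2.INTER_CUBIC);c2=cv2.copyMakeBorder(c2,0,23,0,0,0)
cv2.imwrite('pics/c2.png',np.hstack([c1,c2]))
E
```

```text
deck 4724 ((671.0252685546875, 347.357666015625), (314.3150634765625, 327.13311767578125), 10.309659004211426) [[487, 480], [545, 158], [854, 214], [796, 536]]
top axle region z
174 ['564,169,165', '561,164,174', '562,161,173', '565,160,162', '568,158,151', '566,154,157', '568,152,151', '570,150,143', '568,145,151', '568,142,149', '567,138,153', '568,135,150', '568,132,149', '568,128,152', '570,126,143', '-', '-', '-', '-']
175 ['561,170,162', '558,164,174', '557,160,177', '561,160,161', '565,159,148', '564,155,150', '565,152,147', '564,148,154', '566,146,146', '565,142,148', '566,139,145', '565,135,149', '565,131,150', '564,128,153', '564,124,153', '-', '-', '-', '-']
176 ['557,169,165', '555,164,172', '556,161,170', '557,159,166', '562,159,146', '561,155,151', '562,152,146', '561,148,151', '562,145,145', '561,141,152', '562,139,146', '561,134,152', '563,132,145', '562,128,147', '562,125,147', '-', '-', '-', '-']
177 ['554,169,163', '555,167,158', '554,162,165', '554,159,164', '557,158,151', '557,154,152', '558,152,148', '556,147,156', '558,145,148', '557,141,151', '560,139,142', '5
[... 3443 characters left out ...]
89. ] [ 453.3 -209.9   74.5]
scene 90 214 [ 423.4 -219.9   90. ] [ 482.3 -143.9  103.9] [ 458.4 -187.6   98.7]
scene 104 46 [ 438.5 -195.   104. ] [ 473.7 -161.3  112. ] [ 459.8 -182.7  106.8]
scene 125 128 [ 444.3 -189.9  125.4] [ 465.5 -171.2  179.9] [ 458.8 -182.5  152.7]
top 94 133 [ 423.3 -215.3   94.3] [ 478.9 -143.4  102.9] [ 448.7 -182.5   98.6]
top 104 30 [ 425.6 -207.7  104.2] [ 466.8 -146.4  111.8] [ 448.6 -178.2  106.9]
top 130 13 [ 442.1 -185.5  131.3] [ 457.4 -168.8  172. ] [ 445.2 -176.1  152. ]
top 176 30 [ 442.9 -186.5  176.6] [ 461.6 -170.   185.8] [ 451.8 -178.6  181.1]
[[0.303, -0.953, -0.0], [-0.953, -0.303, 0.001], [-0.001, -0.0, -1.0]] [ 0.2 -0.5  0.3] [ 0.4 -0.4 -0.3]
```

View pics/c2.png

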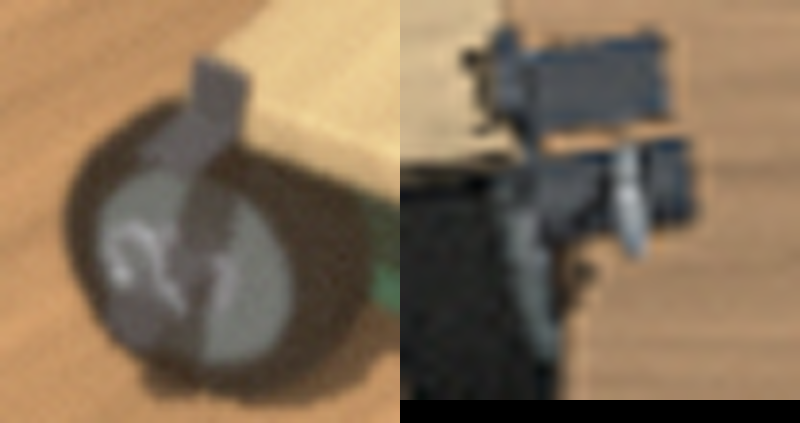

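The clip's pale loop leans to the robot side at top-view (254,184), with the axle end at (258,182). Estimates in mm:
- Groove (557.5, 143, 65), yaw +10.3°.
- Eye (547, 141, 84).
- Pick axis (452, -178), rack yaw -12°, opening to +y.
- Tray centre (458, -341).

Now I'll move above the pick.

{"method": "carry_out", "body": {
  "rows": [-15.6,-26.9,0,0,0,0,1,-15.6,-26.9,0,0,0,0,1,-15.6,-26.9,0,0,0,0,1,-15.6,-26.9,0,0,0,0,1,-15.6,-26.9,0,0,0,0,1,-15.6,-26.9,0,0,0,0,1,-15.6,-26.9,0,0,0,0,1,-15.6,-26.9,0,0,0,0,1,-15.6,-26.9,0,0,0,0,1,-15.6,-26.9,0,0,0,0,1,-15.6,-26.9,0,0,0,0,1,-15.6,-26.9,0,0,0,0,1,-15.6,-26.9,0,0,0,0,1,-15.6,-26.9,0,0,0,0,1,0,0,0,0,0,7,1,0,0,0,0,0,7,1,0,0,0,0,0,7,1,0,0,0,0,0,7,1],
  "newtons": 55
}}

```text
time_s: 1.6
position: [0.4518, -0.1778, 0.3024]
ee_rot: [[-0.185, -0.983, -0.001], [-0.983, 0.185, 0.0], [-0.0, 0.001, -1.0]]
force: [0.2, 0.1, -0.0]
grip_width: 0.0885
```

```bash
cat > pose.py <<'E'
from h import *
np.set_printoptions(precision=3,suppress=True)
s=sense();p=np.array(s['position'])*1000;R=np.array(s['ee_rot'])
print(s['time_s'],p,R.tolist(),'yaw',np.degrees(np.arctan2(R[1,0],R[0,0])),'q',np.array(s['joints']),'F',s['force'],'w',s['grip_width'])
E
python3 pose.py; python3 - <<'E'
from h import *
a,d=capture('scene');cv2.imwrite('pics/s1.png',cv2.resize(a[120:270,200:400],None,fx=3,fy=3))
p,R=np.array(sense()['position']),np.array(sense()['ee_rot']);print(R.T@(np.array([.452,-.178,.191])-p)*1000)
E
```

```text
1.6 [ 451.804 -177.825  302.396] [[-0.1853400203673492, -0.9826742487557506, -0.0006306207671227567], [-0.982674403363453, 0.18533977316360012, 0.0004306482871055211], [-0.0003063078720785898, 0.000699511248384209, -0.9999997084297081]] yaw -100.68095747290934 q [-0.617  0.226  1.612 -0.     1.304  1.14 ] F [ 0.186  0.138 -0.03 ] w 0.08847402093816888
[ 4.21401172e-02 -3.25393418e-01  1.11408135e+02]
```

{"method": "carry_out", "body": {
  "rows": [0,0,18.5,0,0,0,1,0,0,18.5,0,0,0,1,0,0,18.5,0,0,0,1,0,0,18.5,0,0,0,1,0,0,18.5,0,0,0,1,0,0,18.5,0,0,0,1,0,0,0,0,0,0,1,0,0,0,0,0,0,0,0,0,0,0,0,0,0,0,0,0,0,0,0,0,0,0,0,0,0,0,0,0,0,0,0,0,0,0,0,0,0,0,0,0,0,0,0,0,0,0,0,0,0,0,0,0,0,0,0],
  "newtons": 55
}}

```text
time_s: 2.9
position: [0.4518, -0.1781, 0.1918]
ee_rot: [[-0.18, -0.984, 0.0], [-0.984, 0.18, -0.0], [0.0, -0.0, -1.0]]
force: [-0.5, -0.5, -0.0]
grip_width: 0.0368
```

{"method": "carry_out", "body": {
  "rows": [0,0,0,0,0,0,0,0,0,0,0,0,0,0,0,0,0,0,0,0,0,0,0,0,0,0,0,0,0,0,0,0,0,0,0,0,0,0,0,0,0,0]
}}

```text
time_s: 3.4
position: [0.4517, -0.1781, 0.1917]
ee_rot: [[-0.18, -0.984, -0.0], [-0.984, 0.18, 0.0], [-0.0, 0.0, -1.0]]
force: [0.2, -0.7, 0.4]
grip_width: 0.0176
```

{"method": "carry_out", "body": {
  "rows": [0,0,-10,0,0,0,0,0,0,-20,0,0,0,0,0,0,-20,0,0,0,0,0,0,-20,0,0,0,0,0,0,-20,0,0,0,0,0,0,-20,0,0,0,0,0,0,-20,0,0,0,0,0,0,-20,0,0,0,0,0,0,0,0,0,0,0,0,0,0,0,0,0,0]
}}

```text
time_s: 4.23
position: [0.4518, -0.1781, 0.3423]
ee_rot: [[-0.18, -0.984, 0.001], [-0.984, 0.18, -0.001], [0.001, -0.002, -1.0]]
force: [0.7, -0.2, -1.4]
grip_width: 0.0175
```

```bash
python3 pose.py; python3 - <<'E'
from h import *
a,d=capture('scene');s=sense();p,R=np.array(s['position']),np.array(s['ee_rot'])
q=lambda x,y,z:p+R@np.array([x,y,z])/1000
pts=[q(0,0,45),q(0,0,91.7),q(0,0,153.7),q(-10,0,153.7),q(-24,0,151.7)]
uv=proj('scene',np.array(pts));print(uv.round(1).tolist())
u,v=uv[2].astype(int);x0,y0=u-50,v-62
c=cv2.resize(a[y0:y0+85,x0:x0+100],None,fx=7,fy=7,interpolation=cv2.INTER_CUBIC)
for k in uv: cv2.circle(c,tuple(((k-[x0,y0]+.5)*7).astype(int)),3,(0,255,0),-1)
cv2.imwrite('pics/s2.png',c)
E
```

```text
4.2333 [ 451.767 -178.077  342.317] [[-0.1798697147505862, -0.9836894207256596, 0.0014174864935005127], [-0.9836902084955981, 0.17986849239647051, -0.0009482367360689351], [0.0006778092870361639, -0.0015649266555639802, -0.9999985457885091]] yaw -100.36217355918306 q [-0.617  0.197  1.543  0.     1.4    1.134] F [ 0.732 -0.178 -1.447] w 0.017506948083239163
[[293.9, 159.0], [294.8, 174.2], [296.0, 193.2], [299.2, 192.0], [303.7, 189.8]]
```

View pics/s2.png

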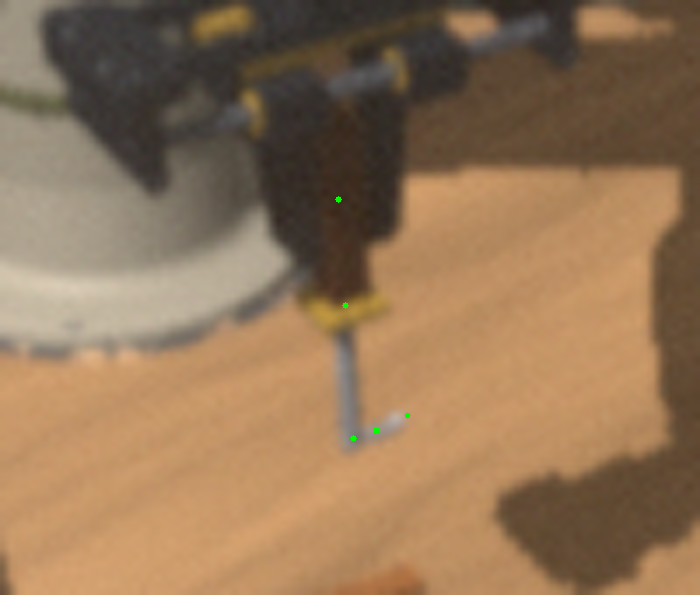

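The overlay matches: predicted shank end (296,193) and hook tip (304,190) fall on the seen ones. So the hook sits at tool (-10, 0, 153.7).

{"method": "carry_out", "body": {
  "rows": [0,0,-5,0,0,-6.9,0,0,0,-5,0,0,-6.9,0,0,0,0,0,0,-6.9,0,0,0,0,6,0,0,0,0,0,0,6,0,0,0,0,0,0,6,0,0,0,0,0,0,6,0,0,0,0,0,0,6,0,0,0,0,0,0,0,0,0,0,0,0,0,0,0,0,0]
}}

```text
time_s: 5.12
position: [0.4511, -0.1782, 0.3507]
ee_rot: [[0.178, -0.854, 0.488], [-0.984, -0.154, 0.09], [-0.002, -0.496, -0.868]]
force: [0.5, -0.2, -1.7]
grip_width: 0.0176
```

```bash
cat > tgt.py <<'E'
from pose import *
import sys
from scipy.spatial.transform import Rotation as Ro
yaw=np.radians(10.3);gx=np.array([np.cos(yaw),np.sin(yaw),0]);gy=np.array([-np.sin(yaw),np.cos(yaw),0]);z=np.array([0,0,1.])
G=np.array([557.5,143,65]);dd=-.5*gx+np.cos(np.pi/6)*z
E=G+21.9*dd
Rt=np.stack([-gy,np.cross(-dd,-gy),-dd],1)
H=p+R@np.array([-10,0,153.7])
if __name__=='__main__':
    print('rotvec tool deg',np.degrees(Ro.from_matrix(R.T@Rt).as_rotvec()))
    o=H-E;print('hook rel eye in (perp x, gy, d):',o@(-Rt[:,1]),o@gy,o@dd)
    # tool shift to pre pose (gy -50), at pull direction +0
    for off in (-50,0):
        t=E+off*gy-Rt@np.array([-10,0,153.7]);print('tool shift',off,R.T@(t-p), t)
E
python3 tgt.py
```

```text
5.1167 [ 451.106 -178.219  350.71 ] [[0.17821137578568744, -0.8543593107758118, 0.4881709471396802], [-0.9839906354311925, -0.1538405430225068, 0.08997508936510394], [-0.0017705717411823784, -0.4963902249372164, -0.8680976959205048]] yaw -79.73438892804286 q [-0.782  0.036  1.767  0.482  1.075  0.434] F [ 0.476 -0.192 -1.655] w 0.017615190743645905
rotvec tool deg [ 0.238  0.071 -0.08 ]
hook rel eye in (perp x, gy, d): 1.834108967721761 -286.82904280171033 152.9026707427192
tool shift -50 [-236.827    2.155  153.191] [481.843  68.268 217.074]
tool shift 0 [-286.827    2.225  153.253] [472.903 117.462 217.074]
```

{"method": "carry_out", "body": {
  "rows": [-20,0,0,0.24,0,0,0,-20,0,0,0,0,0,0,-20,0,0,0,0,0,0,-20,0,0,0,0,0,0,-20,0,0,0,0,0,0,-20,0,0,0,0,0,0,-20,0,0,0,0,0,0,-20,0,0,0,0,0,0,-20,0,0,0,0,0,0,-20,0,0,0,0,0,0,-20,0,0,0,0,0,0,-16.8,0,0,0,0,0,0,0,2,20,0,0,0,0,0,0,22,0,0,0,0,0,0,22,0,0,0,0,0,0,22,0,0,0,0,0,0,22,0,0,0,0,0,0,22,0,0,0,0,0,0,23,0,0,0,0,0,0,0,0,0,0,0]
}}

```text
time_s: 6.78
position: [0.4836, 0.0691, 0.2149]
ee_rot: [[0.181, -0.854, 0.489], [-0.983, -0.157, 0.091], [-0.002, -0.497, -0.868]]
force: [-0.4, 1.1, -0.4]
grip_width: 0.0176
```

```bash
cat > look.py <<'E'
from tgt import *
name=sys.argv[1];out=sys.argv[2]
A=np.mean([capture(name)[0].astype(float) for _ in range(4)],0).astype(np.uint8);
def f(P,c,x0,y0,s,col):
    k=proj(name,P/1000)[0];cv2.circle(c,tuple(((k-[x0,y0]+.5)*s).astype(int)),3,col,-1);return k
k=proj(name,E/1000)[0].astype(int);x0,y0=max(k[0]-38,0),max(k[1]-38,0);s=9
c=cv2.resize(A[y0:y0+66,x0:x0+76],None,fx=s,fy=s,interpolation=cv2.INTER_CUBIC)
for P,col in((E,(0,0,255)),(E+11*dd,(0,0,255)),(G,(255,0,0)),(G-16*gy,(255,0,0)),(H,(0,255,0)),(p+R@[0,0,153.7],(0,255,0)),(p+R@[-24,0,151.7],(0,255,0))):
    print(name,f(P,c,x0,y0,s,col).round(1))
cv2.imwrite(out,c)
E
python3 tgt.py; python3 look.py scene pics/s3.png;python3 look.py top pics/t3.png; python3 -c "
import cv2,numpy as np
a=cv2.imread('pics/s3.png');b=cv2.imread('pics/t3.png')
cv2.imwrite('pics/st3.png',np.hstack([a[100:500,100:500],b[100:500,150:550]]))"
```

```text
6.7833 [483.571  69.147 214.911] [[0.18124179697257908, -0.8535078254169943, 0.4885445762487839], [-0.9834373968777544, -0.15653050361551707, 0.0913733432691321], [-0.001515734955866051, -0.49701367525433937, -0.867741383799181]] yaw -79.55788855088511 q [-0.165  0.174  2.005  0.365  0.497  0.943] F [-0.377  1.131 -0.419] w 0.017648060838163837
rotvec tool deg [0.197 0.146 0.08 ]
hook rel eye in (perp x, gy, d): -0.017090825813330435 -49.05290514439266 -2.774862604832099
tool shift -50 [ 0.548  0.537 -2.801] [481.843  68.268 217.074]
tool shift 0 [-49.452   0.467  -2.674] [472.903 117.462 217.074]
6.7833 [483.571  69.147 214.911] [[0.18124179697257908, -0.8535078254169943, 0.4885445762487839], [-0.9834373968777544, -0.15653050361551707, 0.0913733432691321], [-0.001515734955866051, -0.49701367525433937, -0.867741383799181]] yaw -79.55788855088511 q [-0.165  0.174  2.005  0.365  0.497  0.943] F [-0.377  1.131 -0.419] w 0.017648060838163837
scene [396.2 192.8]
scene [394.9 189.7]
scene [398.6 198.9]
scene [396.1 201.3]
scene [388.3 201. ]
scene [386.6 202.6]
scene [390.4 198.3]
6.9833 [483.44   68.541 219.626] [[0.18016181921167593, -0.8493558532153259, 0.4961213092653904], [-0.9836367567635079, -0.15591084156282176, 0.09028034241705381], [0.0006705535826074025, -0.5042682263359832, -0.8635468176456064]] yaw -79.62081218490867 q [-0.167  0.164  2.005  0.366  0.499  0.942] F [-0.445 -0.006 -0.186] w 0.017756605721034685
top [254.9 184.9]
top [254.7 185.8]
top [255.3 183.2]
top [259.7 182.5]
top [268.9 181.9]
top [271.7 181.4]
top [264.9 182.6]
```

View pics/st3.png

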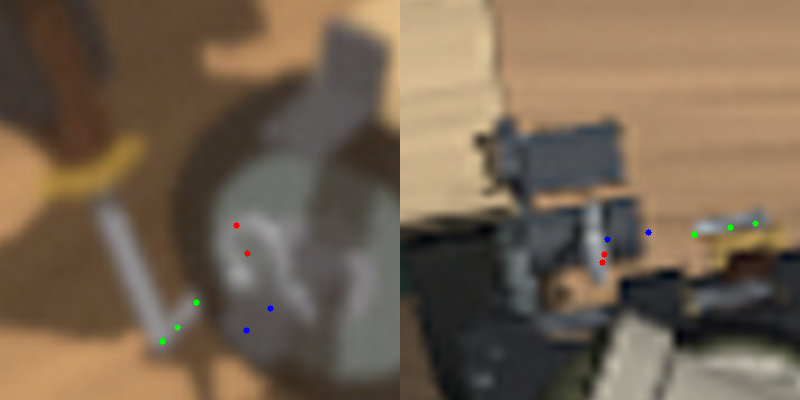

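The view shows the hook tip at about (388,198) in the scene and the clip loop near (396,190), and the arm was still settling. I'll settle, then overlay the modelled wire outlines to refine the relative offset.

{"method": "carry_out", "body": {
  "rows": [0,0,0,0,0,0,0,0,0,0,0,0,0,0,0,0,0,0,0,0,0,0,0,0,0,0,0,0]
}}

```text
time_s: 7.52
position: [0.4834, 0.0683, 0.2186]
ee_rot: [[0.179, -0.85, 0.496], [-0.984, -0.155, 0.09], [0.0, -0.504, -0.864]]
force: [-0.6, -0.4, -1.0]
grip_width: 0.0176
```

```bash
cat > look2.py <<'E'
from tgt import *
out=sys.argv[1];dE=np.array(eval(sys.argv[2])) if len(sys.argv)>2 else np.zeros(3)
tiles=[]
lx=np.cross(gy,dd)
t=np.linspace(0,2*np.pi,60)
rr=lambda a,b:[E+dE+lx*x+dd*y for x,y in zip(a*np.sign(np.cos(t))*abs(np.cos(t))**.5,b*np.sign(np.sin(t))*abs(np.sin(t))**.5)]
for name,w,o in(('scene',44,(-18,-22)),('top',44,(-12,-22))):
    A=np.mean([capture(name)[0].astype(float) for _ in range(6)],0).astype(np.uint8)
    k=proj(name,E/1000)[0].astype(int);x0,y0=k+np.array(o);s=9
    c=cv2.resize(A[y0:y0+w,x0:x0+w],None,fx=s,fy=s,interpolation=cv2.INTER_CUBIC)
    raw=c.copy()
    def line(P,col):
        k=((proj(name,np.array(P)/1000)-[x0,y0]+.5)*s).astype(np.int32);cv2.polylines(c,[k],False,col,1)
    line(rr(10,11),(0,0,255))
    GG=G+dE
    for y in(-16,32): line([GG+y*gy+13*(np.cos(a)*gx+np.sin(a)*z) for a in t],(255,0,0))
    line([p+R@np.array(v) for v in((0,0,100),(0,0,157.7),(0,0,153.7),(-16,0,153.7),(-24,0,151.7))],(0,255,0))
    tiles.append(np.vstack([raw,c])[:, :])
im=np.hstack(tiles);cv2.imwrite(out,cv2.resize(im,None,fx=.75,fy=.75,interpolation=cv2.INTER_AREA))
E
python3 tgt.py;python3 look2.py pics/a4.png
```

```text
7.5167 [483.377  68.342 218.63 ] [[0.1793670364058187, -0.8498626813594383, 0.4955410064601514], [-0.9837822241561807, -0.15497131893852883, 0.0903129323008124], [4.1052552653809685e-05, -0.5037035965118761, -0.8638765451010285]] yaw -79.66710634521733 q [-0.167  0.165  2.006  0.368  0.497  0.941] F [-0.565 -0.407 -1.036] w 0.017648140854209602
rotvec tool deg [-0.245  0.014  0.03 ]
hook rel eye in (perp x, gy, d): 2.7492288864574865 -50.16260737572851 0.5902735232912731
tool shift -50 [-0.203  2.099  0.577] [481.843  68.268 217.074]
tool shift 0 [-50.203   2.073   0.59 ] [472.903 117.462 217.074]
7.5167 [483.377  68.342 218.63 ] [[0.1793670364058187, -0.8498626813594383, 0.4955410064601514], [-0.9837822241561807, -0.15497131893852883, 0.0903129323008124], [4.1052552653809685e-05, -0.5037035965118761, -0.8638765451010285]] yaw -79.66710634521733 q [-0.167  0.165  2.006  0.368  0.497  0.941] F [-0.565 -0.407 -1.036] w 0.017648140854209602
```

View pics/a4.png

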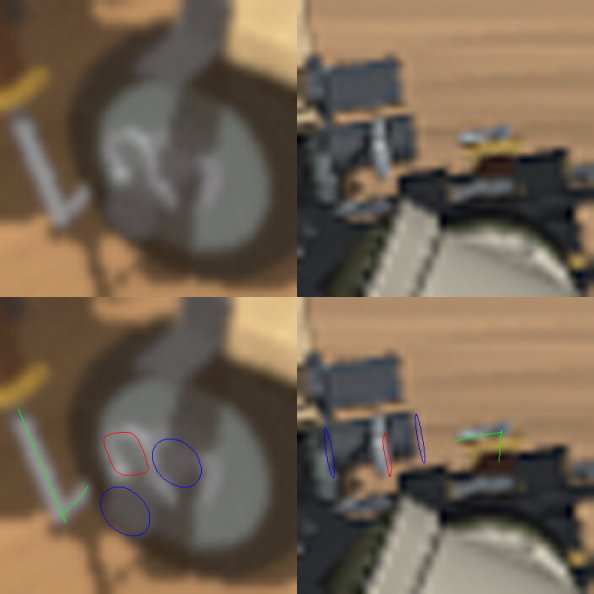

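The overlay shows the clip loop about 3 mm further along +y than my estimate and otherwise within 1–2 mm. The hook is 2.7 mm high in the perpendicular direction. I'll correct both and slide in, checking the force on the way.

{"method": "carry_out", "body": {
  "rows": [-6,2.5,0,-0.2,0,0,0,-7,0,0,0,0,0,0,-7,0,0,0,0,0,0,-7,0,0,0,0,0,0,-3,0,0,0,0,0,0,0,0,0,0,0,0,0,0,0,0,0,0,0,0,0,0,0,0,0,0,0]
}}

```text
time_s: 8.78
position: [0.4759, 0.0973, 0.2173]
ee_rot: [[0.179, -0.852, 0.492], [-0.984, -0.155, 0.09], [0.0, -0.501, -0.866]]
force: [-0.2, 0.7, -0.3]
grip_width: 0.0178
```

```bash
python3 tgt.py
```

```text
8.7833 [475.916  97.34  217.264] [[0.1792808573890493, -0.8516570741246484, 0.49248208319419184], [-0.9837979332168781, -0.1552145156081931, 0.08972224218505212], [2.7785725475760276e-05, -0.5005883360985925, -0.8656854607708253]] yaw -79.67212540237084 q [-0.093  0.163  2.012  0.299  0.477  1.066] F [-0.181  0.658 -0.324] w 0.017767660904479447
rotvec tool deg [-0.039  0.013  0.025]
hook rel eye in (perp x, gy, d): -0.35330634603316363 -20.30324353255661 0.4830941979707101
tool shift -50 [29.663 -0.44   0.475] [481.843  68.268 217.074]
tool shift 0 [-20.337  -0.462   0.486] [472.903 117.462 217.074]
```

{"method": "carry_out", "body": {
  "rows": [-3,0,0,0,0,0,0,-3,0,0,0,0,0,0,-3,0,0,0,0,0,0,-3,0,0,0,0,0,0,-3,0,0,0,0,0,0,-3,0,0,0,0,0,0,-3,0,0,0,0,0,0,-2,0,0,0,0,0,0,0,0,0,0,0,0,0,0,0,0,0,0,0,0]
}}

```text
time_s: 9.62
position: [0.4717, 0.1202, 0.2173]
ee_rot: [[0.18, -0.852, 0.492], [-0.984, -0.156, 0.09], [0.0, -0.501, -0.866]]
force: [-0.7, -0.3, -0.9]
grip_width: 0.0174
```

```bash
python3 tgt.py; python3 look2.py pics/a5.png '(-0.5,3,1)'
```

```text
9.6167 [471.748 120.226 217.282] [[0.17967596207944606, -0.8515733383694316, 0.49248289110299714], [-0.9837258495097262, -0.15555923293167626, 0.08991539387711213], [4.0708637221728126e-05, -0.5006237853199242, -0.8656649605446421]] yaw -79.64911390368286 q [-0.033  0.166  2.009  0.24   0.464  1.17 ] F [-0.701 -0.292 -0.947] w 0.017416782825787645
rotvec tool deg [-0.041  0.023  0.045]
hook rel eye in (perp x, gy, d): -0.34915841370400136 2.988362584319511 0.5046999044794717
tool shift -50 [52.926 -0.41   0.479] [481.843  68.268 217.074]
tool shift 0 [ 2.926 -0.449  0.5  ] [472.903 117.462 217.074]
9.6167 [471.748 120.226 217.282] [[0.17967596207944606, -0.8515733383694316, 0.49248289110299714], [-0.9837258495097262, -0.15555923293167626, 0.08991539387711213], [4.0708637221728126e-05, -0.5006237853199242, -0.8656649605446421]] yaw -79.64911390368286 q [-0.033  0.166  2.009  0.24   0.464  1.17 ] F [-0.701 -0.292 -0.947] w 0.017416782825787645
```

View pics/a5.png

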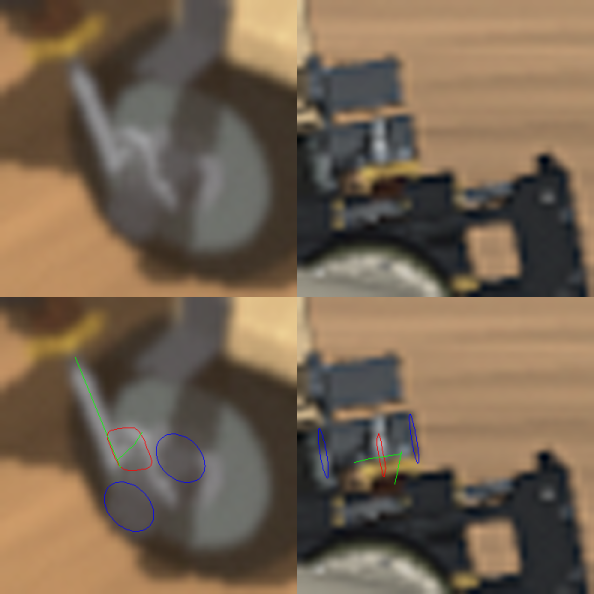

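The hook bar lies in the loop at scene (396,190) with no contact force. Now I'll pull along the clip's z.

{"method": "carry_out", "body": {
  "rows": [0,0,-3,0,0,0,0,0,0,-3,0,0,0,0,0,0,-2,0,0,0,0,0,0,0,0,0,0,0,0,0,0,0,0,0,0]
}}

```text
time_s: 10.63
position: [0.4677, 0.1194, 0.2243]
ee_rot: [[0.179, -0.852, 0.492], [-0.984, -0.155, 0.09], [-0.0, -0.5, -0.866]]
force: [1.4, 0.2, -2.4]
grip_width: 0.0173
```

{"method": "carry_out", "body": {
  "rows": [0,0,-2,0,0,0,0,0,0,-2,0,0,0,0,0,0,0,0,0,0,0]
}}

```text
time_s: 10.88
position: [0.4658, 0.119, 0.2279]
ee_rot: [[0.179, -0.852, 0.493], [-0.984, -0.155, 0.09], [0.0, -0.501, -0.866]]
force: [0.3, -0.8, -0.6]
grip_width: 0.0178
```

{"method": "carry_out", "body": {
  "rows": [0,0,-2,0,0,0,0,0,0,-2,0,0,0,0,0,0,0,0,0,0,0]
}}

```text
time_s: 11.13
position: [0.4639, 0.1187, 0.2317]
ee_rot: [[0.179, -0.851, 0.493], [-0.984, -0.155, 0.09], [0.0, -0.501, -0.865]]
force: [1.3, -0.6, -1.0]
grip_width: 0.0177
```

```bash
python3 look2.py pics/a6.png '(-0.5,3,1)'
```

```text
11.1333 [463.899 118.673 231.703] [[0.17943219213395445, -0.8511661638916227, 0.493275024577591], [-0.9837703269845067, -0.15533761884159686, 0.08981184731102794], [0.0001793622041653766, -0.501384468864605, -0.8652245848394263]] yaw -79.66331147335228 q [-0.038  0.124  2.012  0.228  0.501  1.18 ] F [ 1.257 -0.616 -1.031] w 0.0177039047134818
```

View pics/a6.png

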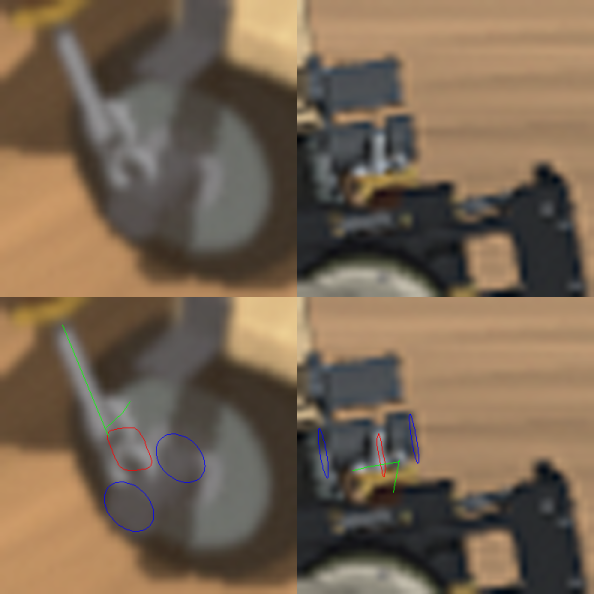

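The clip has risen with the hook: the loop is at scene (395,183) and the ring is now above the groove. I'll keep pulling gently clear.

{"method": "carry_out", "body": {
  "rows": [0,0,-4,0,0,0,0,0,0,-5,0,0,0,0,0,0,-6,0,0,0,0,0,0,-6,0,0,0,0,0,0,-6,0,0,0,0,0,0,-6,0,0,0,0,0,0,-6,0,0,0,0,0,0,-6,0,0,0,0,0,0,-6,0,0,0,0,0,0,-6,0,0,0,0,0,0,-5,0,0,0,0,0,0,-3,0,0,0,0,0,0,0,0,0,0,0,0,0,0,0,0,0,0]
}}

```text
time_s: 12.9
position: [0.4319, 0.1128, 0.2874]
ee_rot: [[0.179, -0.852, 0.493], [-0.984, -0.155, 0.09], [0.0, -0.501, -0.866]]
force: [0.4, 0.3, -0.7]
grip_width: 0.0179
```

```bash
python3 look2.py pics/a7.png '(-0.5,3,1)'; python3 - <<'E'
from h import *
a,_=capture('scene');cv2.imwrite('pics/s7.png',cv2.resize(a[140:220,350:450],None,fx=6,fy=6,interpolation=cv2.INTER_CUBIC))
E
```

```text
12.9 [431.858 112.811 287.43 ] [[0.1793328394590998, -0.8515756845571308, 0.4926038836251608], [-0.9837884588726425, -0.15524713901575005, 0.08976967203023234], [2.967368923953625e-05, -0.5007166656887692, -0.8656112405814712]] yaw -79.66909798381096 q [-0.059 -0.033  2.011  0.195  0.66   1.208] F [ 0.404  0.315 -0.687] w 0.01790894376703201
```

View pics/s7.png

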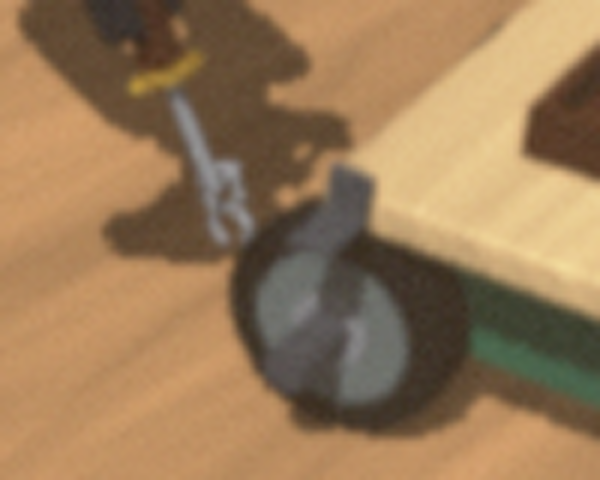

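The clip hangs on the hook at scene (387,174), clear of the axle. Next I'll fit the arm geometry from the logged poses so that I can choose a feasible tipping direction over the tray.

```bash
cat > kin.py <<'E'
import numpy as np
from scipy.optimize import least_squares
from scipy.spatial.transform import Rotation as Ro
D=[([451.804,-177.825,302.396],[-.617,.226,1.612,0,1.304,1.14]),([451.767,-178.077,342.317],[-.617,.197,1.543,0,1.4,1.134]),
([451.106,-178.219,350.71],[-.782,.036,1.767,.482,1.075,.434]),([483.571,69.147,214.911],[-.165,.174,2.005,.365,.497,.943]),
([475.916,97.34,217.264],[-.093,.163,2.012,.299,.477,1.066]),([471.748,120.226,217.282],[-.033,.166,2.009,.24,.464,1.17]),
([463.899,118.673,231.703],[-.038,.124,2.012,.228,.501,1.18]),([431.858,112.811,287.43],[-.059,-.033,2.011,.195,.66,1.208]),([159,-500,303],[-1.486,.313,1.498,0,1.331,-.223])]
def rot(q): # Rz(q1)Ry(q2+q3) Rz(q4 s) Ry(q5) Rz(-q6..)
    return Ro.from_euler('z',q[0])*Ro.from_euler('y',q[1]+q[2])*Ro.from_euler('z',S4*q[3])*Ro.from_euler('y',q[4])*Ro.from_euler('z',q[5])
def basis(q):
    A=Ro.from_euler('z',q[0]);B=A*Ro.from_euler('y',q[1]);C=A*Ro.from_euler('y',q[1]+q[2])
    W=rot(q)
    return np.array([[0,0,1000]/np.array(1000.),A.apply([0,1,0]),A.apply([1,0,0]),B.apply([0,0,1]),C.apply([0,0,1]),C.apply([1,0,0]),W.apply([0,0,1])]).T
best=None
for S4 in(1,-1):
    M=np.vstack([basis(q) for _,q in D]);y=np.hstack([np.array(p) for p,_ in D])
    c,_,rk,sv=np.linalg.lstsq(M,y,rcond=1e-6);e=np.abs(M@c-y).max()
    if best is None or e<best[0]: best=(e,S4,c)
E,S4,C=best
def fk(q): return basis(q)@C, rot(q).as_matrix()
LO=[-2.94,-.97,.19,-1.23,.02,-2.88];HI=[2.94,2.17,2.56,4.37,3.11,2.88]
# fixed tool offset Q: ee = rot @ Q
def ik(p,Rt,q0,Q):
    f=lambda q:np.r_[(fk(q)[0]-p)/100,Ro.from_matrix(Rt.T@fk(q)[1]@Q).as_rotvec()]
    return least_squares(f,np.clip(q0,np.array(LO)+.01,np.array(HI)-.01),bounds=(LO,HI))
E
python3 - <<'E'
from kin import *
from h import *
np.set_printoptions(precision=3,suppress=True,linewidth=160)
print(E,S4,C)
s=sense();R=np.array(s['ee_rot']);q=np.array(s['joints'])
Q=rot(q).as_matrix().T@R;print(Q)
dn=rot(D[1][1]).as_matrix()@Q;print(dn) # expect [-.18,-.984..]
hook=np.array([-10,0,153.7]);T=np.array([457.7,-341,0])
for az in (100,120,143,165,-160,-120,-90,-70):
  for tilt in (0,45,55):
    a=np.radians(az);b=np.radians(tilt);tip=np.array([np.cos(a),np.sin(a),0]);z=np.array([0,0,1])
    up=np.cos(b)*z+np.sin(b)*tip;x=-(np.cos(b)*tip-np.sin(b)*z)
    Rt=np.stack([x,np.cross(-up,x),-up],1);H=T+[0,0,48]
    p=H-Rt@hook
    sols=[ik(p,Rt,q0,Q) for q0 in([-.9,.4,1.9,.2,.7,1],[-.9,.4,1.9,.2,.7,-2],[-.6,.4,1.9,2,.7,0],[-.6,.4,1.9,-1,.7,0])]
    r=min(sols,key=lambda r:r.cost);print(az,tilt,p.round(),'cost %.4f'%r.cost,r.x)
T=cloud('top',np.load('top0.npz')['d'])*1000
for n,(u,v) in dict(jar=(400,152),reel=(430,177),purple=(453,258),block=(349,136)).items():
    print(n,np.nanmean(T[v-4:v+5,u-4:u+5].reshape(-1,3),0))
E
```

```text
0.5091440679926222 1 [201.168 116.243  -0.06  439.124 397.434  39.042 183.995]
[[-1. -0.  0.]
 [ 0. -1.  0.]
 [ 0.  0.  1.]]
[[-0.179 -0.984  0.001]
 [-0.984  0.179 -0.001]
 [ 0.001 -0.001 -1.   ]]
100 0 [ 459. -351.  202.] cost 0.0000 [-0.855  0.521  1.466  0.     1.155  0.542]
100 45 [ 440. -241.  164.] cost 0.0002 [-0.538  0.392  1.971 -1.23   0.597  1.864]
100 55 [ 437. -223.  144.] cost 0.0210 [-0.476  0.443  1.96  -1.23   0.706  1.941]
120 0 [ 463. -350.  202.] cost 0.0000 [-0.849  0.525  1.46  -0.     1.157  0.198]
120 45 [ 407. -253.  164.] cost 0.0038 [-0.721  0.274  2.119 -1.23   0.219  1.475]
120 55 [ 398. -237.  144.] cost 0.0268 [-0.806  0.311  2.306  3.087  0.4   -2.88 ]
143 0 [ 466. -347.  202.] cost 0.0000 [-0.842  0.526  1.457 -0.     1.158 -0.196]
143 45 [ 377. -280.  164.] cost 0.0000 [-0.987  0.232  2.235  1.892  0.252 -2.147]
143 55 [ 362. -269.  144.] cost 0.0000 [-1.033  0.298  2.367  2.496  0.54  -2.798]
165 0 [ 467. -344.  202.] cost 0.0000 [-0.836  0.525  1.459 -0.     1.157 -0.574]
165 45 [ 360. -315.  164.] cost 0.0000 [-1.2    0.279  2.164  1.339  0.626 -
[... 525 characters left out ...]
45.  144.] cost 0.0000 [-1.238  0.852  1.267  0.678  1.73  -2.43 ]
-90 0 [ 458. -331.  202.] cost 0.0000 [-0.833  0.494  1.509  0.     1.138 -2.404]
-90 45 [ 458. -443.  164.] cost 0.0000 [-1.056  0.955  0.933  0.383  1.944 -2.615]
-90 55 [ 458. -461.  144.] cost 0.0000 [-1.081  1.084  0.793  0.467  2.114 -2.59 ]
-70 0 [ 454. -332.  202.] cost 0.0000 [-0.839  0.489  1.517 -0.     1.135 -2.759]
-70 45 [ 492. -436.  164.] cost 0.0000 [-0.956  1.069  0.706  0.22   2.124 -2.834]
-70 55 [ 499. -454.  144.] cost 0.0000 [-0.969  1.236  0.478  0.293  2.35  -2.786]
jar [ 672.83  -366.179   94.556]
reel [ 593.164 -478.091   59.122]
purple [ 310.9   -565.791    3.273]
block [ 744.006 -188.181   50.883]
```

{"method": "carry_out", "body": {
  "rows": [0,0,-3,-2,0,0,0,0,0,-6,-4,0,0,0,0,0,-6,-4,0,0,0,0,0,-6,-4,0,0,0,0,0,-6,-4,0,0,0,0,0,-6,-4,0,0,0,0,0,-6,-4,0,0,0,0,0,-6,-3,0,0,0,0,0,-6,-1,0,0,0,0,0,-6,0,0,0,0,0,0,-3,0,0,0,0,0,0,0,0,0,0,0]
}}

```text
time_s: 14.55
position: [0.4191, 0.1105, 0.3455]
ee_rot: [[0.179, -0.984, 0.003], [-0.984, -0.179, 0.0], [0.0, -0.003, -1.0]]
force: [-0.6, -0.1, -1.8]
grip_width: 0.0173
```

```bash
cat > tt.py <<'E'
from pose import *
H=p+R@np.array([-10,0,153.7]);print('hook',H,'shift to tray centre, tool axes',R.T@(np.array([457.7,-341,H[2]])-H))
E
python3 tt.py
```

```text
14.55 [419.06  110.505 345.543] [[0.17943794120952136, -0.9837656685921609, 0.0026710585742639507], [-0.9837692749277646, -0.17943782097528038, 0.00028655146759587474], [0.00019738943415774214, -0.0026791235622892072, -0.9999963916606647]] yaw -79.66297660570488 q [-0.014  0.075  1.676  0.     1.388  1.376] F [-0.574 -0.11  -1.799] w 0.017268807979205755
hook [417.676 120.386 191.842] shift to tray centre, tool axes [461.08   43.416  -0.025]
```

{"method": "carry_out", "body": {
  "rows": [4,0.4,0,0,0,0,0,8,0.8,0,0,0,0,0,12,1.2,0,0,0,0,0,16,1.5,0,0,0,0,0,20,1.9,0,0,0,0,0,23,2.2,0,0,0,0,0,25,2.4,0,0,0,0,0,25,2.4,0,0,0,0,0,25,2.4,0,0,0,0,0,25,2.4,0,0,0,0,0,25,2.4,0,0,0,0,0,25,2.4,0,0,0,0,0,25,2.4,0,0,0,0,0,25,2.4,0,0,0,0,0,25,2.4,0,0,0,0,0,25,2.4,0,0,0,0,0,25,2.4,0,0,0,0,0,25,2.4,0,0,0,0,0,23,2.1,0,0,0,0,0,20,1.9,0,0,0,0,0]
}}

```text
time_s: 16.22
position: [0.4545, -0.318, 0.3444]
ee_rot: [[0.178, -0.984, 0.0], [-0.984, -0.178, 0.0], [-0.0, -0.0, -1.0]]
force: [-0.5, -0.0, -1.6]
grip_width: 0.018
```

{"method": "carry_out", "body": {
  "rows": [16,1.5,0,0,0,0,0,11,1,0,0,0,0,0,6,0.6,0,0,0,0,0,2,0.2,0,0,0,0,0,0,0,0,0,0,-2,0,0,0,0,0,0,-4,0,0,0,0,0,0,-5,0,0,0,0,0,0,-6,0,0,0,0,0,0,-6,0,0,0,0,0,0,-6,0,0,0,0,0,0,-6,0,0,0,0,0,0,-6,0,0,0,0,0,0,-6,0,0,0,0,0,0,-6,0,0,0,0,0,0,-6,0,0,0,0,0,0,-6,0,0,0,0,0,0,-6,0,0,0,0,0,0,-6,0,0,0,0,0,0,-6,0]
}}

```text
time_s: 17.8
position: [0.4583, -0.3502, 0.3451]
ee_rot: [[0.998, 0.064, 0.001], [0.064, -0.998, 0.0], [0.001, -0.0, -1.0]]
force: [0.3, 0.5, -1.3]
grip_width: 0.0173
```

{"method": "carry_out", "body": {
  "rows": [0,0,0,0,0,-6,0,0,0,0,0,0,-6,0,0,0,0,0,0,-6,0,0,0,0,0,0,-6,0,0,0,0,0,0,-5,0,0,0,0,0,0,-3,0,0,0,0,0,0,-1,0,0,0,0,0,0,0,0,0,0,0,0,0,0,0]
}}

```text
time_s: 18.55
position: [0.4583, -0.3506, 0.345]
ee_rot: [[0.806, 0.592, 0.001], [0.592, -0.806, 0.0], [0.001, 0.0, -1.0]]
force: [0.1, -0.3, -1.4]
grip_width: 0.0177
```

```bash
python3 tt.py
```

```text
18.55 [ 458.321 -350.605  345.048] [[0.806206548361033, 0.591633636906044, 0.0008006629231808288], [0.5916337681203747, -0.8062068449501508, 8.70356845565364e-05], [0.0006969931677609551, 0.0004035304834051736, -0.9999996756817839]] yaw 36.273041468616725 q [-0.856  0.405  1.259  0.001  1.477 -1.489] F [ 0.085 -0.268 -1.377] w 0.017726614779193448
hook [ 450.382 -356.508  191.341] shift to tray centre, tool axes [15.075 -8.173  0.007]
```

{"method": "carry_out", "body": {
  "rows": [6,-3,4,0,0,0,0,7,-3,8,0,0,0,0,5,-2,12,0,0,0,0,0,0,15,0,0,0,0,0,0,15,0,0,0,0,0,0,15,0,0,0,0,0,0,15,0,0,0,0,0,0,14,0,0,0,0,0,0,12,0,0,0,0,0,0,10,0,0,0,0,0,0,8,0,0,0,0,0,0,6,0,0,0,0,0,0,4,0,0,0,0,0,0,2,0,0,0,0,0,0,0,0,0,0,0,0,0,0,0,0,0,0]
}}

```text
time_s: 19.88
position: [0.4683, -0.3339, 0.2053]
ee_rot: [[0.806, 0.592, 0.001], [0.592, -0.806, -0.0], [0.001, 0.001, -1.0]]
force: [0.5, 0.6, -0.7]
grip_width: 0.0173
```

```bash
python3 tt.py;  python3 - <<'E'
from h import *
a,_=capture('scene');cv2.imwrite('pics/s8.png',cv2.resize(a[200:310,200:320],None,fx=5,fy=5,interpolation=cv2.INTER_CUBIC))
E
```

```text
19.8833 [ 468.267 -333.91   205.321] [[0.805603679606087, 0.5924536219309043, 0.0011904898513574935], [0.5924543612330452, -0.8056039273253941, -0.0003770064263086146], [0.0007357044769368822, 0.0010090286687098272, -0.9999992202997301]] yaw 36.3313826527709 q [-0.823  0.511  1.473  0.001  1.157 -1.458] F [ 0.545  0.572 -0.747] w 0.01730058017403192
hook [ 460.394 -339.892   51.613] shift to tray centre, tool axes [-2.827 -0.704 -0.003]
```

View pics/s8.png

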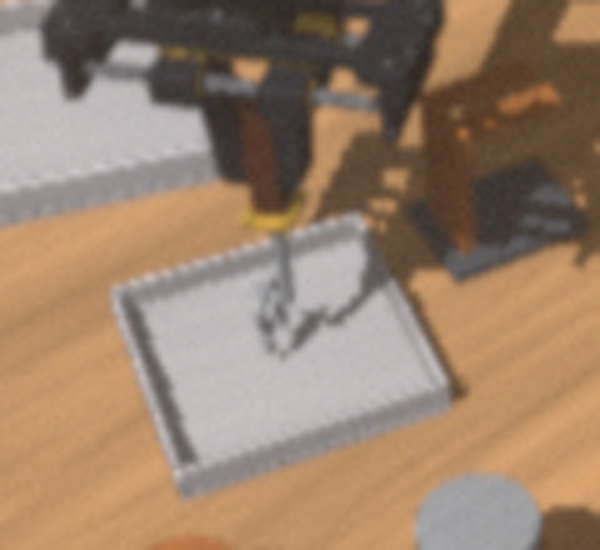

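The clip hangs on the hook inside the tray at scene (255,263). Now I'll tip the hook tip-down about the hook point.

{"method": "carry_out", "body": {
  "rows": [-13.4,0,-0.3,0,5,0,0,-13.4,0,-0.3,0,5,0,0,-13.4,0,-0.3,0,5,0,0,-13.4,0,-0.3,0,5,0,0,-13.4,0,-0.3,0,5,0,0,-13.4,0,-0.3,0,5,0,0,-13.4,0,-0.3,0,5,0,0,-13.4,0,-0.3,0,5,0,0,-13.4,0,-0.3,0,5,0,0,-13.4,0,-0.3,0,5,0,0,0,0,0,0,0,0,0,0,0,0,0,0,0,0,0,0,0,0,0,0,0,0,0,0,0,0,0,0]
}}

```text
time_s: 21.1
position: [0.3715, -0.4052, 0.1589]
ee_rot: [[0.517, 0.594, 0.616], [0.384, -0.805, 0.453], [0.765, 0.002, -0.644]]
force: [-0.4, 0.6, -0.9]
grip_width: 0.0177
```

```bash
python3 tt.py;  python3 - <<'E'
from h import *
a,_=capture('scene');c=a[225:300,215:300];cv2.imwrite('pics/s9.png',cv2.resize(c,None,fx=6,fy=6,interpolation=cv2.INTER_CUBIC))
# dark pixels on tray floor as coordinates on z=6 plane
g=cv2.cvtColor(a,cv2.COLOR_BGR2GRAY)[240:292:2,224:290:2]
for r in g: print(' '.join('%3d'%v for v in r))
E
```

```text
21.1 [ 371.492 -405.201  158.93 ] [[0.5173588505632386, 0.5937122061829758, 0.6163161818200364], [0.38376677079813976, -0.8046745866888517, 0.45301421077963333], [0.7648940353899047, 0.0021507595099504594, -0.6441525353970732]] yaw 36.56730787058482 q [-1.297  0.622  1.629  0.819  1.373 -2.309] F [-0.415  0.572 -0.881] w 0.01773582841744031
hook [ 461.046 -339.411   52.275] shift to tray centre, tool axes [-2.341 -0.708 -2.782]
 60  63  64  65  69  63  66 121 108  81  77  80  82  82  78  82  79  79  77  78  80  85  81  87 141 153 160 163 155 128 110  93  98
 59  74  68  65  67  66 101 123  86  76  91 109  79  82  81  81  76  78  86 129 135 107  98 125 160 161 164 161 150 100  94  95  96
 78  80  79  72  66  98 138 108  80  77 100  91  73  76  76  78  81  81 107 167 166 173 137 158 173 149 153 159 154 118  95  94  99
 89  98  84  80 108 132 110  84  93 118  92  78  75  78  79  83  89 134 159 159 146 137 133 138 178 118 125 158 158 152 103  88  98
142 145  97  81 123 110  80  83  96 139 141 102  80  86  88  94 103 115 116 123 135 141 159 175 165 164 100 148 158 158 137 100  94
112  94 
[... 2063 characters left out ...]
 186 187 179 182 161 154 139 132 132 136
160 153 146 159 125  99 170 187 189 187 190 189 193 191 192 192 190 188 188 187 188 186 180 183 166 157 138 132 133 134 141 146 144
152 147 152 156 164  97 154 191 190 192 192 193 190 188 188 190 188 186 186 179 178 165 156 139 135 132 134 146 148 148 151 153 151
150 153 159 155 183 110 123 188 189 189 192 190 189 188 186 185 179 184 165 154 138 134 136 134 149 148 144 148 154 155 152 156 157
157 158 157 157 169 131 101 168 189 189 188 186 188 178 180 168 154 138 136 133 136 142 138 143 149 147 150 152 154 155 158 157 149
155 157 157 159 158 169  95 122 185 186 180 182 164 155 137 134 133 135 143 136 141 146 150 149 148 152 153 154 154 157 152 149 160
```

{"method": "carry_out", "body": {
  "rows": [-10.4,0,-2.8,0,5,0,0,-10.4,0,-2.8,0,5,0,0,-10.4,0,-2.8,0,5,0,0,0,0,0,0,0,0,0,0,0,0,0,0,0,0,0,0,0,0,0,0,0,0,0,0,0,0,0,0]
}}

```text
time_s: 21.73
position: [0.3515, -0.4198, 0.1382]
ee_rot: [[0.34, 0.594, 0.729], [0.253, -0.805, 0.537], [0.905, 0.002, -0.424]]
force: [-0.3, -0.1, -0.2]
grip_width: 0.0172
```

```bash
python3 tt.py;  python3 - <<'E'
from h import *
a,_=capture('scene');c=a[225:300,215:300];c=cv2.resize(c,None,fx=4,fy=4,interpolation=cv2.INTER_CUBIC)
b,_=capture('top');e=cv2.resize(b[180:255,345:430],None,fx=4,fy=4,interpolation=cv2.INTER_CUBIC)
cv2.imwrite('pics/s10.png',np.hstack([c,e]))
g=cv2.cvtColor(a,cv2.COLOR_BGR2GRAY)[248:280,236:280]
for r in g: print(''.join('#' if v<110 else '+' if v<140 else '.' if v<170 else ' ' for v in r))
E
```

```text
21.7333 [ 351.537 -419.849  138.227] [[0.340494734695468, 0.5936573459662832, 0.7291325608042283], [0.25343424513680807, -0.8047154655212491, 0.5368464426098544], [0.9054470824054817, 0.0019937731034390697, -0.42445448028288363]] yaw 36.6607448055376 q [-1.382  0.742  1.614  0.956  1.547 -2.451] F [-0.298 -0.08  -0.24 ] w 0.01718326989719545
hook [ 460.2   -339.87    63.934] shift to tray centre, tool axes [-1.138 -0.574 -2.429]
####++....++#######++..+++++++....  . .+#+..
######++....++######++++++.....     .  +##+.
########++....+++####+++...          . .+#+.
##########++....++####+.             .. +##+
####+++####+++....++##+               ...+##
###++++++#####++...+#+.               .. +##
+++++++++++++###++++##+.               ...##
+++++++......+##+++++++++.             ...+#
++++....    .+#+++....++#++.            ...+
+...        .++...     .++#++..         ...+
..           ....       ..++++++.        ...
                          ..++##+.       ...
                            ..+++.        ..
                             .+..         ..
                         ......            .
                          ..               .
                                            
  .      ...                                
  ............. ...                         
 ..+.    ...     ..                         
 .+.     .+.                                
 ...     ...                                
        ...    ..                           
        .      ..
```

The low-contrast map shows the clip now lying at scene (236–252, 265–271), separate from the hook. I'll raise and un-tip, then view it.

{"method": "carry_out", "body": {
  "rows": [9,0,-4.2,0,0,0,0,18.1,0,-8.5,0,0,0,0,18.1,0,-8.5,0,0,0,0,18.1,0,-8.5,0,0,0,0,18.1,0,-8.5,0,0,0,0,18.1,0,-8.5,0,0,0,0,0,0,0,0,-5,0,0,0,0,0,0,-5,0,0,0,0,0,0,-5,0,0,0,0,0,0,-5,0,0,0,0,0,0,-5,0,0,0,0,0,0,-5,0,0,0,0,0,0,-5,0,0,0,0,0,0,-5,0,0,0,0,0,0,-5,0,0,0,0,0,0,-5,0,0,0,0,0,0,-5,0,0,0,0,0,0,-5,0,0,0,0,0,0,-5,0,0]
}}

```text
time_s: 23.42
position: [0.3506, -0.4201, 0.2485]
ee_rot: [[0.806, 0.592, -0.001], [0.592, -0.806, -0.005], [-0.004, 0.003, -1.0]]
force: [-1.1, 0.9, -1.7]
grip_width: 0.0178
```

{"method": "carry_out", "body": {
  "rows": [0,0,-15,0,0,6.8,0,0,0,-20,0,0,6.8,0,0,0,-20,0,0,6.8,0,0,0,-20,0,0,6.8,0,0,0,-15,0,0,6.8,0,0,0,-8,0,0,6.8,0,0,0,0,0,0,6.8,0,0,0,0,0,0,6.8,0,0,0,0,0,0,6.8,0,0,0,0,0,0,6.8,0,0,0,0,0,0,6.8,0,0,0,0,0,0,6.8,0,0,0,0,0,0,6.8,0,0,0,0,0,0,6.8,0,0,0,0,0,0,6.8,0,0,0,0,0,0,6.8,0,0,0,0,0,0,6.8,0,0,0,0,0,0,6.8,0,0,0,0,0,0,6.8,0,0,0,0,0,0,6.8,0]
}}

```text
time_s: 25.08
position: [0.3504, -0.4198, 0.3461]
ee_rot: [[-0.174, -0.985, 0.001], [-0.985, 0.174, -0.001], [0.001, -0.001, -1.0]]
force: [-0.0, -0.1, -0.2]
grip_width: 0.0178
```

```bash
cat > rk.py <<'E'
from pose import *
from scipy.spatial.transform import Rotation as Ro
a=np.radians(-100.36);x=np.array([np.cos(a),np.sin(a),0]);zt=np.array([0,0,-1.]);Rt=np.stack([x,np.cross(zt,x),zt],1)
t=np.array([451.8,-178.1,191.8])
print('rotvec',np.degrees(Ro.from_matrix(R.T@Rt).as_rotvec()),'shift',R.T@(t-p))
E
python3 rk.py; python3 - <<'E'
from h import *
a,_=capture('scene');g=cv2.cvtColor(a,cv2.COLOR_BGR2GRAY)[245:280,230:285]
for r in g: print(''.join('#' if v<110 else '+' if v<140 else '.' if v<172 else ' ' for v in r))
E
```

```text
25.0833 [ 350.425 -419.791  346.11 ] [[-0.17425432357791082, -0.984699732111588, 0.0013668554317926341], [-0.9847004989195141, 0.174253279910052, -0.0008496283005092831], [0.0005984497177531453, -0.0014939946304349475, -0.9999987049181511]] yaw -100.03526909428318 q [-1.09   0.334  1.356  0.001  1.45   0.656] F [-0.037 -0.076 -0.196] w 0.01776893556234098
rotvec [-0.086 -0.034  0.325] shift [-255.751  -57.478  154.243]
................................  ....++.. .++......++#
............................. .....++++++. .+#+......+#
.......................... .....+++++++.... +##.......+
......................  ....++.+++++.... .. .+#+......+
...................  ....++++++++....     .. .##+......
.......................+++++++....         ...+##......
............. ......+++++......            .. .##+.....
.........  .....++++++.....                 ...+##.....
...... .....++++++++....                    ...+##+....
... .....+.++++++...                        ....##+....
 .....++++++......                           ...+##....
..+++++++.....                                ...+#+...
.++++
[... 582 characters left out ...]
                        .. .
.      .++     .+.                                  .. 
+      ...     ...    .                              . 
+.            ...    ..                              . 
#.           ...     ..                               .
#+.                                                   .
##.                                                    
##+.                                                   
+##.                                                   
+##+.                                                  
+##+.                                                  
.+#+.                                                 .
.+##+                                              ....
```

The clip lies flat on the tray floor. Now I'll return the pick to the rack.

{"method": "carry_out", "body": {
  "rows": [-8,-1.8,0,0,0,0.32,0,-16,-3.6,0,0,0,0,0,-22,-5,0,0,0,0,0,-25,-5.6,0,0,0,0,0,-25,-5.6,0,0,0,0,0,-25,-5.6,0,0,0,0,0,-25,-5.6,0,0,0,0,0,-25,-5.6,0,0,0,0,0,-25,-5.6,0,0,0,0,0,-22,-5,0,0,0,0,0,-18,-4.1,0,0,0,0,0,-12,-2.7,0,0,0,0,0,-7.7,-1.7,0,0,0,0,0,0,0,0,0,0,0,0,0,0,0,0,0,0,0,0,0,0,0,0,0,0,0,0,0,0,0,0,0,0,0,0,0,0,0,0]
}}

```text
time_s: 26.63
position: [0.4511, -0.179, 0.3451]
ee_rot: [[-0.174, -0.985, 0.001], [-0.985, 0.174, 0.0], [-0.0, -0.001, -1.0]]
force: [-0.8, 0.1, -0.7]
grip_width: 0.018
```

```bash
python3 rk.py
```

```text
26.6333 [ 451.125 -178.986  345.144] [[-0.17406169272890146, -0.9847345838420066, 0.0005714104124402706], [-0.9847347207869279, 0.17406179876574193, 0.00014102171996063957], [-0.00023832968894096825, -0.0005381411936612297, -0.9999998268014927]] yaw -100.02405934442649 q [-0.62   0.195  1.538  0.     1.408  1.126] F [-0.79   0.077 -0.731] w 0.018029884835162123
rotvec [-0.031  0.014  0.336] shift [ -0.954  -0.428 153.345]
```

{"method": "carry_out", "body": {
  "rows": [-1,-0.4,8,0,0,0.3,0,0,0,14,0,0,0,0,0,0,16,0,0,0,0,0,0,16,0,0,0,0,0,0,16,0,0,0,0,0,0,16,0,0,0,0,0,0,16,0,0,0,0,0,0,14,0,0,0,0,0,0,12,0,0,0,0,0,0,10,0,0,0,0,0,0,6,0,0,0,0,0,0,4,0,0,0,0,0,0,2,0,0,0,0,0,0,2,0,0,0,0,0,0,0,0,0,0,0,0,0,0,0,0,0,0,0,0,0,0,0,0,0]
}}

```text
time_s: 28.05
position: [0.4521, -0.1776, 0.1936]
ee_rot: [[-0.179, -0.984, 0.001], [-0.984, 0.179, -0.0], [0.0, -0.001, -1.0]]
force: [-0.4, -0.2, -0.8]
grip_width: 0.0174
```

```bash
python3 rk.py
```

```text
28.05 [ 452.127 -177.63   193.563] [[-0.1785672885721729, -0.9839267893715027, 0.0013403764652698059], [-0.9839277017219307, 0.17856707408801825, -0.00027899075930523345], [3.5159378487868136e-05, -0.0013686521583409774, -0.9999990627771045]] yaw -100.28631953862909 q [-0.616  0.348  1.759  0.001  1.034  1.134] F [-0.408 -0.164 -0.817] w 0.0173720014475076
rotvec [-0.078 -0.002  0.074] shift [0.521 0.24  1.762]
```

{"method": "carry_out", "body": {
  "rows": [0,0,1,0,0,0,0,0,0,1,0,0,0,0,0,0,0,0,0,0,0,0,0,0,0,0,0,0,0,0,0,0,0,0,0.3,0,0,0,0,0,0,0.5,0,0,0,0,0,0,0.7,0,0,0,0,0,0,1,0,0,0,0,0,0,1,0,0,0,0,0,0,1,0,0,0,0,0,0,1,0,0,0,0,0,0,1,0,0,0,0,0,0,1,0,0,0,0,0,0,1,0,0,0,0,0,0,1,0,0,0,0,0,0,1]
}}

```text
time_s: 29.38
position: [0.452, -0.1776, 0.1912]
ee_rot: [[-0.179, -0.984, 0.001], [-0.984, 0.179, 0.0], [-0.0, -0.001, -1.0]]
force: [0.2, -0.6, -0.4]
grip_width: 0.0883
```

{"method": "carry_out", "body": {
  "rows": [0,0,-8,0,0,0,1,0,0,-15,0,0,0,1,0,0,-20,0,0,0,1,0,0,-20,0,0,0,1,0,0,-20,0,0,0,1,0,0,-20,0,0,0,1,0,0,-20,0,0,0,1,0,0,-10,0,0,0,1,-15,0,0,0,0,0,1,-25,0,0,0,0,0,1,-30,0,0,0,0,0,1,-30,0,0,0,0,0,1,-30,0,0,0,0,0,1,-20,0,0,0,0,0,1,-10,0,0,0,0,0,1,0,0,0,0,0,0,1,0,0,0,0,0,0,1,0,0,0,0,0,0,1]
}}

```text
time_s: 30.88
position: [0.4804, -0.0211, 0.3241]
ee_rot: [[-0.18, -0.984, 0.0], [-0.984, 0.18, -0.0], [0.0, -0.0, -1.0]]
force: [1.0, 0.0, 1.0]
grip_width: 0.0882
```

```bash
python3 pose.py; python3 - <<'E'
from h import *
a,d=capture('scene');b,_=capture('top')
c=cv2.resize(a[170:350,110:350],(600,450),interpolation=cv2.INTER_CUBIC)
cv2.imwrite('pics/fin.png',c)
a0=np.load('scene0.npz')['a']
for n,(u0,u1,v0,v1) in dict(jar=(278,315,293,342),reel=(220,255,305,345),deckblock=(440,535,135,185),block=(345,398,280,330),blk2=(38,120,330,400)).items():
    print(n,np.abs(a[v0:v1,u0:u1].astype(int)-a0[v0:v1,u0:u1]).mean().round(2))
E
```

```text
30.8833 [480.413 -21.142 324.14 ] [[-0.17951079404369208, -0.9837559110115561, 0.000427049910277411], [-0.9837560033846617, 0.1795107660272781, -0.0001033679701413672], [2.502879511005839e-05, -0.00043866857937908005, -0.9999999034717137]] yaw -100.34126624988633 q [-0.288  0.199  1.589  0.     1.354  1.463] F [1.035 0.017 0.96 ] w 0.0882290290451018
jar 2.57
reel 2.53
deckblock 2.6
block 2.55
blk2 2.69
```

View pics/fin.png

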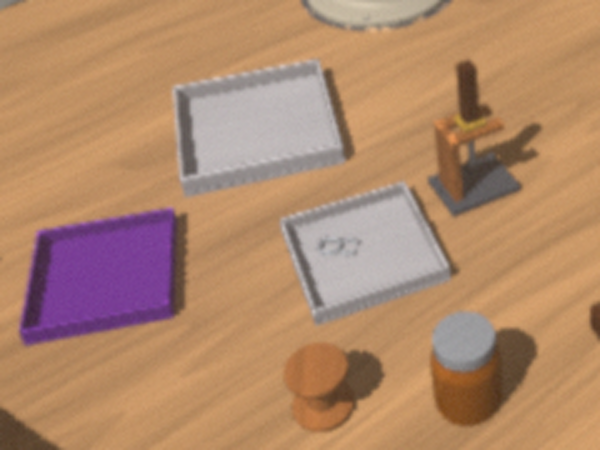

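The clip lies flat in the smaller grey tray at scene (245,268) and the pick stands back in its rack at (297,215). The bystander patches differ from the start only by image noise.

```bash
python3 -c "
from bench import *
print(hand_in())"
```

```text
the job is handed in; nothing more can be done
None
```

The clip is off the axle and lying flat in the smaller grey tray. The pick is back upright in its rack, and I handed the job in at about 31 s of the 61 s allowed.

- **What I did:** I took the pick from the rack, leaned it 30° and hooked it through the clip's eye. I then pulled the clip out of its groove along its own direction and carried it over on the hook. A 50° tip did not seem to release it, so I tipped further to 65° inside the tray and it came off. Only the pick touched the clip.
- **Last checks:** The final scene image shows the clip in the tray, the pick in its rack and the gripper open and clear. The image patches around the jar, the reel and all three blocks differed from the start only by noise, so nothing there was disturbed.
- **What disagreed:** Before hooking, my estimate of the clip was about 3 mm off along the axle and the arm was 2.7 mm off across it; I corrected both. The wrist force never showed the expected 6–12 N pull, because I only read it at the end of each move. I confirmed the clip was free from the pictures instead.

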